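# Open the drilling jig one hole and load the bar

## Task

Open up the drilling jig: press the red spring button down and slide the grey sleeve along its tube until the button pops up through the hole in the green collar. Then lay the aluminium bar flat on the jig's white pad, lengthwise between the fence and the stop plate. Be gentle with the jig (never more than about 25 N) and leave the other things on the bench where they are.

Things in the scene. Friction and masses are not known exactly. Their poses are not given: they have to be found in the camera images.
- jig: Drilling jig fixed to the bench. Blue base plate 150 mm (its x) by 280 mm (its y), 12 mm thick; origin at the centre of its underside, z up. A square tube runs along its y at x = +35 mm, held at its -y end by a dark block (y -130 to -106 mm, 52 mm high), and carries the grey sleeve, 32 mm square, top face 48 mm above the bench. Takes no more than 25 N from the robot.
- sleeve (a joint): Travel of the grey sleeve along the jig's +y, m. About 0 at the start, the button standing in the yellow-banded hole (play 1 mm either way). The button catches in the green collar's hole somewhere between 0.042 and 0.068 (the collar was set by hand; not measured). End stop at 0.076. It slides with about 4 N of friction. While the button is up in a hole the sleeve is locked.
- button (a joint): How far the red button is pressed down, m: 0 fully up (7 mm proud of the sleeve's top face), 0.007 flush, 0.009 trapped under the sleeve's 2 mm wall, 0.011 the limit. Spring: 2 N at 0, 4 N at flush. Domed top, 6 mm radius: only within 1 mm of flush or deeper does a sideways push on the sleeve (10 to 15 N) ride the hole's edge over it.
- button_top (a point): Top of the red domed button (12 mm across), which stays at one place along the jig and only moves up and down. It snaps up by itself when a hole comes over it and then blocks the sleeve dead, felt as a sharp rise of the push.
- yellow_hole (a point): Centre of the yellow-banded 14 mm hole, on the sleeve's top face; moves with the sleeve.
- thumb_rest (a point): Centre of the flat face (28 mm wide, 18 mm high, looking to the jig's -y) of the black thumb rest that stands on the sleeve's top face, 10 mm to the +y of the yellow hole's centre. Shut fingertips that press the button can push this face at the same time to slide the sleeve.
- pad (a point): Centre of the white pad (50 mm in the jig's x by 104 mm in its y) on top of the blue base plate, 12 mm above the bench, 53 mm to the +y of the fence face; axes parallel to the jig's. The bar belongs here.
- bar: Loose aluminium bar 24 x 100 x 20 mm (its x, y, z), about 0.13 kg, with two dark dots on top; origin at the centre of its underside, length along its y.
- brass_bar: Loose brass bar 30 x 70 x 20 mm, not needed; origin at the centre of its underside.
- beaker: Clear beaker 84 mm across, 110 mm high, not needed; origin at the centre of its underside.
- jar: Small jar 60 mm across, 85 mm high, not needed; origin at the centre of its underside.
- screwdriver: Orange screwdriver lying on the bench between robot and jig, not needed; origin below its middle.
- bit_stand: Red block 60 x 120 x 30 mm with drill bits standing up to 105 mm high, not needed; origin at the centre of its underside.
- wrench: Steel wrench lying on the bench, not needed; origin below its middle.
- fence_face (a point): Centre of the fixed dark fence plate's inner face, looking to the jig's +y (50 mm wide in x, 12 to 46 mm above the bench). The plate is 8 mm thick.
- stop_face (a point): Centre of the inner face (looking to the jig's -y) of the steel stop plate over the pad; moves with the sleeve. Plate 8 mm thick, 14 to 46 mm above the bench. It is 63 mm from the fence at the yellow hole, 105 to 131 mm when caught in the green collar.
- collar_mid (a point): Point on the middle line of the sleeve's top face, 55 mm to the jig's -y of the yellow hole: the centre of the 14 mm hole in the green collar (64 mm long, 1 mm proud of the sleeve, moves with it) lies within 12 mm of it along the sleeve. Where exactly is not measured: it must be felt or seen.
There are look-alikes about, which are no part of the job. What is meant by the bar is not blue, and is the larger of those in its own colour.

How it is judged:
By the outcome, as a careful person would: the job done as asked, in the order asked, and still so for the second after the job is handed in, with the robot touching nothing.
It also fails if it takes over 61 s, if anything falls off the work surface, if the arm or the gripper's body presses on something with over 40 N, if the wrist force passes 120 N, or if a joint passes its speed limit or range.

## Robot

A 6-joint arm with a two-finger parallel gripper is mounted at the origin on the work surface. World frame = base frame: x ahead of the robot, y to its left, z up, the work surface at z = 0. Lengths are in mm, angles in rad, forces in N, time in s.
With the tool pointing down it reaches from about 400 to 925 mm from the base axis. Payload 12.5 kg.
Tool frame: the origin (TCP) lies between the finger pads; the fingertips stand 11 mm ahead of it and the grasp point (between the pads) lies 8 mm behind it (env.tip_extent is the distance from the TCP to the fingertips, in mm); x points along the fingers, z is the direction in which the jaws open and shut, and the axes are right-handed (so a half turn about x gives the same grasp; the last joint's range is limited). The gripper opens to 95 mm and grips with 3 to 60 N. Pads are 20 mm wide; open, the fingers measure 119 mm over their backs; the gripper's body (75 mm by 180 mm) begins 59 mm behind the grasp point.
Start: joints at [-0.106, 0.491, 1.559, -0, 1.092, -0.106], TCP at [625.016, 0.021, 225.661] pointing down, gripper open.
Joint ranges: [-3.1, 3.1], [-0.84, 2.19], [0.05, 2.79], [-1.13, 4.28], [0.06, 2.93], [-2.69, 2.69]. Speed limits (rad/s): [2.22, 2.22, 2.79, 3.14, 3.14, 3.14].

## Interface

Orientations are given as [roll, pitch, yaw] about the fixed x, y, z axes, in that order (R = Rz(yaw) Ry(pitch) Rx(roll)).
In Python, from cell import status, imaging, env gives the robot as it stands. The module is installed in compiled form; this text tells all that it offers.
- The arm moves only by the tool apply_moves, never from a script. Its argument "increments" is a list of rows, each a list of 5 numbers: the closure, from 0 (fully open) to 1 (shut), then the shift along the tool's x, y, z in mm, then the turn about the tool's x in degrees. A call has 1 to 10 rows; each row shifts and turns the commanded pose from where the row before left it, along the tool's axes as they then stand; what a row does not reach is not made up. A row lasts 1/10 s, in which the tool goes at most 50 mm and 8.59 degrees, less where a joint would pass 70% of its speed; a pose out of reach is approached as far as the arm can. A call with a gripper value outside its range is refused whole. The fingers move at their own pace and stop on an object; the grip force is fixed at half the most. Time passes only in rows, so rows that do not move let the fingers close. It gives the time, the measured TCP pose, the force and the opening at its end, in the units of the state.
- status.state(): the state, without advancing time (a new reading comes with each control period).
- imaging.read_camera(name): name is "scene" or "side" or "wrist"; returns a dict with "pixels" (384x512x3 uint8, red, green, blue), "fovy" (degrees; the focal length in pixels is half the picture's height over the tangent of half this angle, whatever the lens; pixels are square), "cx", "cy" (the principal point, pixels), "distortion" ([k1, k2, p1, p2, k3] as OpenCV has them; the pictures are not rectified), "R" (3x3) and "t" (3): a world point X has camera coordinates R X + t. Camera axes: x right, y down, z forward; pixel columns grow to the right and rows downward; lengths in mm; the calibration is good to about 2 mm. A picture is of the moment at which its call begins. There is no depth.
- env.job_done(): hands the job in, once; it reports no verdict.
The state is a dict: "t": time; "joints": joint angles; "qvel": joint speeds; "tau": joint torques, N m; "eef_pos": TCP position; "tcp_rot": TCP orientation; "ft_force": force on the tool from outside, world axes, zero at the start; "moment": the same for the moment, N m; "opening": opening from 0.0 (shut) to 1.0 (fully open).
Only numpy, scipy, OpenCV 4.12 (cv2) and the standard library are available. Lean on these libraries where they do the work, as an engineer would, in place of code of your own. Each camera call takes 0.05 s, during which the arm holds its last target. There are 200 camera calls.

## Working session

There is one attempt and no reset: what is moved stays moved. The work goes in short steps, Python scripts to look and compute and a tool call to move; the robot and the scene stay as the last step left them, time stands still between calls to the robot, and variables do not carry over. Pictures are saved under pics/ and viewed, about 8 in all and at most 12, crops included, and the job is handed in when it is done.

Besides the shell and the picture viewer there is one more tool, called after "Call:" as name([rows], argument=value, ...), one row to a line, values as JSON. apply_moves: Moves the arm, as the interface text tells. Its arguments: {"type":"object","properties":{"increments":{"type":"array"}},"required":["increments"]}

```bash
mkdir -p pics; cat > h.py <<'E'
import numpy as np, cv2
from cell import status, imaging, env
def snap(name,fn):
    d=imaging.read_camera(name); np.savez('pics/'+fn+'.npz',**{k:np.array(v) for k,v in d.items()})
    cv2.imwrite('pics/'+fn+'.png',d['pixels'][:,:,::-1]); return d
def K(d):
    f=192/np.tan(np.radians(float(d['fovy']))/2); return np.array([[f,0,float(d['cx'])],[0,f,float(d['cy'])],[0,0,1]])
def load(fn): return dict(np.load('pics/'+fn+'.npz'))
def ray(d,uv):
    n=cv2.undistortPoints(np.array([[uv]],float),K(d),np.array(d['distortion'],float))[0,0]
    R=np.array(d['R']);return -R.T@np.array(d['t']),R.T@np.array([n[0],n[1],1])
def onz(d,uv,z):
    c,r=ray(d,uv); return c+r*(z-c[2])/r[2]
def proj(d,X):
    return cv2.projectPoints(np.array(X,float).reshape(-1,1,3),cv2.Rodrigues(np.array(d['R'],float))[0],np.array(d['t'],float),K(d),np.array(d['distortion'],float))[0][:,0]
E
python3 - <<'E'
from h import *
a=snap('scene','s0');b=snap('side','d0')
for x in (a,b): print(x['fovy'],x['distortion'],-np.array(x['R']).T@np.array(x['t']))
print(status.state())
E
```

```text
51.90588974078331 [0.04803619 0.         0.         0.         0.        ] [998.92691687 615.60717884 846.02556496]
47.318874218496916 [0.00828378 0.         0.         0.         0.        ] [ 493.51965392 1116.88848443  847.04716318]
{'t': 0.1, 'joints': array([-1.05606273e-01,  4.91480299e-01,  1.55938555e+00, -1.91714568e-05,
        1.09167426e+00, -1.05566127e-01]), 'qvel': array([-0.00025406, -0.00098877, -0.00184699, -0.00050673, -0.00074112,
        0.0010128 ]), 'tau': array([ 2.47082615e-03, -6.13621187e+01, -2.58604574e+01,  6.93451893e-02,
        4.70101309e-02, -2.07912552e-05]), 'eef_pos': array([6.24803205e+02, 3.52001773e-02, 2.25132983e+02]), 'tcp_rot': array([3.05397196, 1.56984872, 3.05394066]), 'ft_force': array([-0.81933866,  0.27293325,  0.81847982]), 'moment': array([ 0.04442664, -0.02383426, -0.02579723]), 'opening': 0.999944987087052}
```

View pics/s0.png

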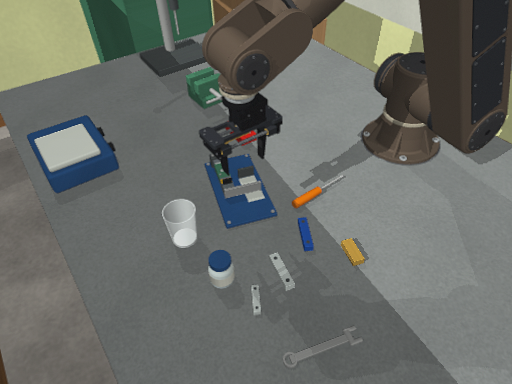

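View pics/d0.png

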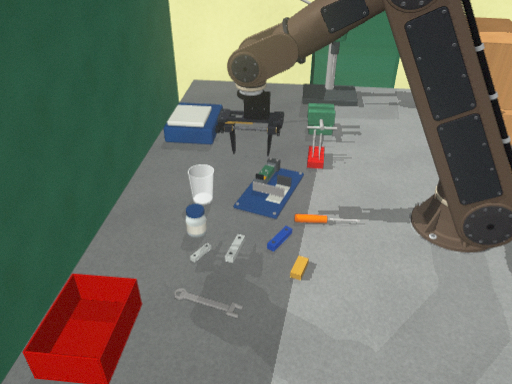

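Scene: jig about (240,188), larger aluminium bar (282,271), smaller look-alike (256,300), blue bar (306,234), beaker (181,224), jar (220,270). Side: jig (270,190), bar (235,247). Enlarging.

```bash
python3 - <<'E'
from h import *
w=snap('wrist','w0')
s=cv2.imread('pics/s0.png');d=cv2.imread('pics/d0.png')
A=cv2.resize(s[145:315,195:310],None,fx=3.4,fy=3.4,interpolation=cv2.INTER_CUBIC)
B=cv2.resize(d[150:265,185:310],None,fx=3.2,fy=3.2,interpolation=cv2.INTER_CUBIC)
c=np.zeros((600,800,3),np.uint8);c[:A.shape[0],:A.shape[1]]=A;c[:B.shape[0],392:392+B.shape[1]]=B
cv2.imwrite('pics/c0.png',c)
for n,uv,z in [('s bar a',(274,256),20),('s bar b',(289,289),20),('s small',(256,300),20)]: print(n,onz(load('s0'),uv,z))
E
```

```text
s bar a [640.7244691  149.60016841  20.        ]
s bar b [667.97881916 245.60359773  20.        ]
s small [747.72719177 224.02256378  20.        ]
```

View pics/c0.png

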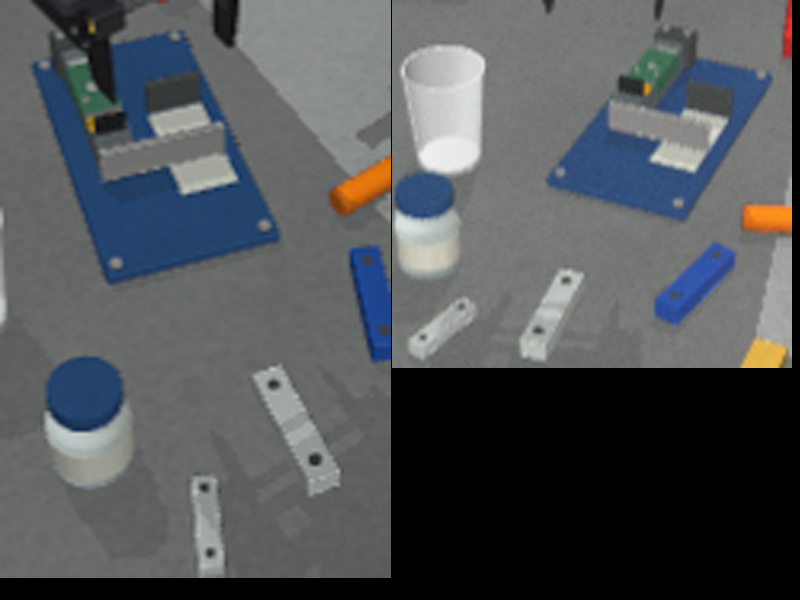

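View pics/w0.png

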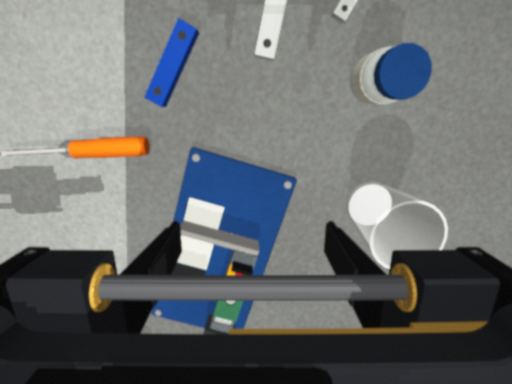

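Wrist: plate corners (192,147), (297,180), screws (195,158), (288,184), (157,312); red button about (236,270) with yellow band, black thumb rest above it at (241,268). Bar dot at (267,43). Fitting the poses.

```bash
python3 - <<'E'
from h import *
from scipy.optimize import least_squares
s,d,w=load('s0'),load('d0'),load('w0')
A=lambda x,y:(195+(x+.5)/3.4-.5,145+(y+.5)/3.4-.5)
B=lambda x,y:(185+(x-392+.5)/3.2-.5,150+(y+.5)/3.2-.5)
P=[(s,A(110,280),75,140,12),(s,A(279,238),-75,140,12),(s,A(185,33),-75,-140,12),(s,A(34,62),75,-140,12),
(d,B(549,184),75,140,12),(d,B(686,216),-75,140,12),(d,B(771,73),-75,-140,12),(w,(192,147),-75,140,12),(w,(297,180),75,140,12)]
def f(p):
    c,q=np.cos(p[2]),np.sin(p[2]);r=[]
    for m,uv,x,y,z in P:r+=list(proj(m,[p[0]+c*x-q*y,p[1]+q*x+c*y,z])[0]-uv)
    return r
o=least_squares(f,[650,0,-.24],loss='soft_l1');p=o.x;print(p,np.degrees(p[2]));print(np.round(np.reshape(f(p),(-1,2)),1))
c,q=np.cos(p[2]),np.sin(p[2]);R=np.array([[c,-q],[q,c]])
L=lambda X:R.T@(X[:2]-p[:2])
print('button w',L(onz(w,(237,272),54)),'yellow s',L(onz(s,A(92,125),48)),'d yellow',L(onz(d,B(647,88),48)))
print('stop top s',L(onz(s,A(98,155),46)),L(onz(s,A(224,126),46)),'w',L(onz(w,(181,222),46)),L(onz(w,(259,243),46)))
print('fence s',L(onz(s,A(147,85),46)),L(onz(s,A(198,73),46)), 'pad end', L(onz(s,A(183,193),12)),L(onz(s,A(238,182),12)),L(onz(w,(190,198),12)),L(onz(w,(224,207),12)))
for n,m,a,b in [('s',s,A(273,384),A(315,460)),('d',d,B(566,280),B(538,330))]:
    a,b=onz(m,a,20),onz(m,b,20);print(n,a,b,(a+b)/2,np.hypot(*(a-b)[:2]),np.degrees(np.arctan2(*(b-a)[[1,0]]))-90)
print('w dot',onz(w,(267,43),20))
E
```

```text
[ 5.72993546e+02 -1.22355589e+02 -3.02817829e-01] -17.350183577432418
[[-1.4 -0.7]
 [ 0.6 -1.3]
 [-0.2 -1.5]
 [-0.5 -0.4]
 [-1.2 -2.2]
 [-0.7 -0.8]
 [ 1.1  0.4]
 [-1.3 -0.6]
 [ 0.7 -0.7]]
button w [31.31417254  3.03298321] yellow s [48.74995631  1.18438548] d yellow [23.81994721 -2.90822203]
stop top s [52.38380919 36.28536841] [-59.19699624  36.50866544] w [-58.09316997  47.50714383] [47.8158025  49.07793246]
fence s [-10.39057742 -35.28849215] [-58.07040264 -36.11959286] pad end [-11.16138851  70.1581551 ] [-59.7891279   72.69025157] [-58.94419096  70.11949416] [-10.14378902  71.44612475]
s [641.67916023 154.86664446  20.        ] [656.16441132 223.950086    20.        ] [648.92178577 189.40836523  20.        ] 70.58572373102606 -11.84208671164744
d [642.03297403 154.27834082  20.        ] [656.96220166 222.95574531  20.        ] [649.49758784 188.61704307  20.        ] 70.28134692545167 -12.264261571694462
w dot [641.77207118 155.70684496  20.        ]
```

```bash
cat >> h.py <<'E'
from scipy.spatial.transform import Rotation as Ro
JP=np.array([573.,-122.4]);JY=np.radians(-17.35)
JR=np.array([[np.cos(JY),-np.sin(JY)],[np.sin(JY),np.cos(JY)]])
def j2w(x,y): return JP+JR@np.array([x,y])
def w2j(X): return JR.T@(np.array(X)[:2]-JP)
def tool():
    s=status.state(); return s['eef_pos'],Ro.from_euler('xyz',s['tcp_rot']).as_matrix()
def need(X):  # shift in tool axes to take TCP to X
    p,R=tool(); return R.T@(np.array(X)-p)
E
python3 - <<'E'
from h import *
p,R=tool();print(R.round(3))
w=load('w0');print('cam',-w['R'].T@w['t'], w['R'].round(2), 'tip px',proj(w,p-[0,0,11]))
b=j2w(35,0);print(b,need([*b,150]))
print('blue',onz(w,(172,62),20),'jar',onz(w,(403,71),85),'beaker',onz(w,(370,204),0))
E
```

```text
[[-0.001  0.     1.   ]
 [ 0.     1.    -0.   ]
 [-1.     0.    -0.001]]
cam [624.82328981  82.16393401 385.59774364] [[ 1.   -0.   -0.  ]
 [-0.   -0.96  0.29]
 [-0.   -0.29 -0.96]] tip px [[252.62812304 236.69086043]]
[ 606.40753246 -132.83727814] [  75.20033448 -132.8756313   -18.33866286]
blue [528.52621065 135.39214081  20.        ] jar [774.50762574 118.1613062   85.        ] beaker [795.0902929  -50.98236793   0.        ]
```

Call:
apply_moves([
  [0,8,-32,-6,3],
  [0,8,-32,-6,3],
  [0,8,-32,-6,3],
  [0,8,-32,-6,3],
  [0,7,-32,-6,3],
  [0,6,-30,-6,2.35],
  [0,0,0,0,0],
])

```text
t: 0.85
eef_pos: [563.4, -185.5, 179.7]
tcp_rot: [-3.058, 1.569, 2.918]
ft_force: [-0.1, 0.8, 1.1]
opening: 1.0
```

```bash
python3 - <<'E'
from h import *
w=snap('wrist','w1');p,R=tool();print(p,R.round(3),w2j(p),proj(w,[*j2w(35,0),48]))
u,v=proj(w,[*j2w(35,0),48])[0].astype(int)
i=cv2.imread('pics/w1.png');i=i[max(0,v-75):v+75,u-100:u+100]
print(u-100,max(0,v-75));cv2.imwrite('pics/c1.png',cv2.resize(i,None,fx=4,fy=4,interpolation=cv2.INTER_CUBIC))
E
```

```text
[ 564.33618201 -184.17057139  180.21054641] [[-0.001  0.3    0.954]
 [ 0.     0.954 -0.3  ]
 [-1.     0.    -0.001]] [ 10.15085296 -61.54368706] [[277.52714559 127.47229094]]
177 52
```

View pics/c1.png

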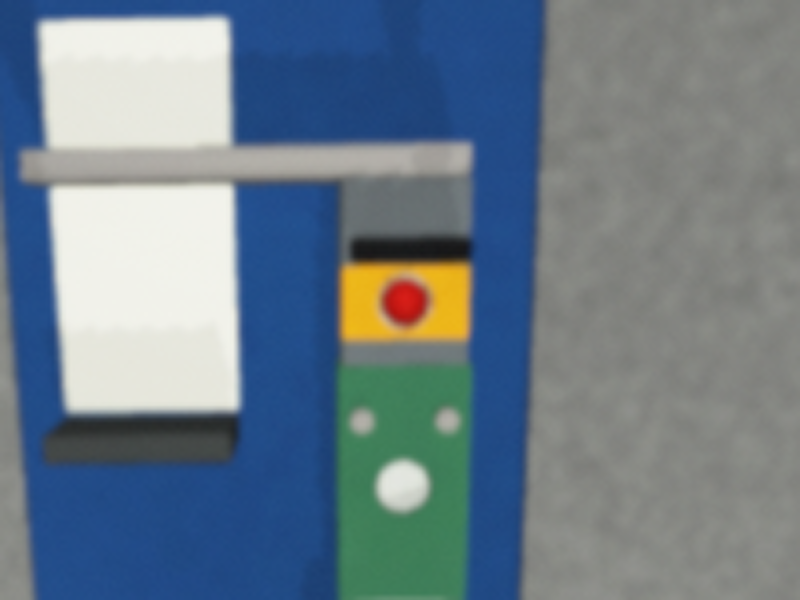

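Clear view: red button (405,302), yellow band, black thumb rest (410,250), collar hole probably at the white disc (403,486), stop (245,163), fence face top edge (140,415).

```bash
python3 - <<'E'
from h import *
w=load('w1');P=lambda x,y,z:w2j(onz(w,(177+(x+.5)/4-.5,52+(y+.5)/4-.5),z)).round(1)
print('button',P(405,302,55),'hole',P(405,302,48),'collar hole',P(403,486,49),P(403,459,49),P(403,513,49),'thumb face top',P(410,262,48),P(410,262,66))
print('stop -y top edge',P(120,183,46),'+y',P(120,150,46),'fence front bottom',P(150,413,12),'top',P(150,435,46),P(150,462,46),'pad',P(135,18,12),P(38,20,12),P(229,18,12))
b=j2w(35,-3)
p,R=tool();print(R.T@(np.array([*b,72])-p))
E
```

```text
button [34.7  0.8] hole [35.3  0.3] collar hole [ 35.7 -47.1] [ 35.6 -39.8] [ 35.9 -54.4] thumb face top [36.4 10.1] [34.8 10.7]
stop -y top edge [-35.7  29.5] +y [-35.3  37.2] fence front bottom [-35.4 -33.3] top [-30.9 -33.7] [-31.2 -40.9] pad [-34.9  72.6] [-60.9  72.3] [-9.9 72.4]
[108.1956652   58.5865395   24.81292361]
```

Call:
apply_moves([
  [1,0,20,9,0],
  [1,0,20,8,0],
  [1,18,18.5,8,0],
  [1,30,0,0,0],
  [1,30,0,0,0],
  [1,30,0,0,0],
  [1,0,0,0,0],
  [1,0,0,0,0],
  [1,0,0,0,0],
])

```text
t: 1.8
eef_pos: [607.3, -134.4, 74.4]
tcp_rot: [0.002, 1.568, -0.3]
ft_force: [0.6, 0.2, 0.0]
opening: 0.299
```

```bash
cat > st.py <<'E'
from h import *
s=status.state();p,R=tool()
print('t',s['t'],'jig',w2j(p).round(2),'z',p[2].round(2),'F jig',(JR.T@s['ft_force'][:2]).round(1),s['ft_force'][2].round(1),'op',round(s['opening'],3),'yaw err',np.degrees(np.arctan2(-R[0,1],R[1,1])-JY).round(2))
E
python3 st.py
```

```text
t 1.8 jig [36.29 -1.27] z 74.35 F jig [0.5 0.4] 0.0 op 0.299 yaw err 0.03
```

Call:
apply_moves([
  [1,0,-2,-1,0],
  [1,0,0,0,0],
  [1,0,0,0,0],
  [1,0,0,0,0],
  [1,0,0,0,0],
  [1,0,0,0,0],
])

```text
t: 2.4
eef_pos: [604.8, -136.2, 72.7]
tcp_rot: [0.019, 1.571, -0.284]
ft_force: [1.5, 0.1, 0.0]
opening: 0.002
```

```bash
python3 st.py
```

```text
t 2.4 jig [34.46 -3.69] z 72.66 F jig [1.4 0.5] 0.0 op 0.002 yaw err 0.0
```

Call:
apply_moves([
  [1,4,0,0,0],
  [1,3,0,0,0],
  [1,2,0,0,0],
  [1,2,0,0,0],
  [1,1,0,0,0],
  [1,0,0,0,0],
  [1,0,0,0,0],
])

```text
t: 3.1
eef_pos: [604.8, -136.2, 60.8]
tcp_rot: [0.106, 1.571, -0.197]
ft_force: [-0.3, -0.2, 3.9]
opening: 0.005
```

```bash
python3 st.py
```

```text
t 3.1 jig [34.49 -3.67] z 60.8 F jig [-0.2 -0.2] 3.9 op 0.005 yaw err 0.0
```

Call:
apply_moves([
  [1,0.8,0,0,0],
  [1,0.7,0,0,0],
  [1,0,0,0,0],
])

```text
t: 3.4
eef_pos: [604.8, -136.2, 59.3]
tcp_rot: [0.045, 1.571, -0.258]
ft_force: [-1.1, 0.6, 5.3]
opening: 0.004
```

```bash
python3 st.py
```

```text
t 3.4 jig [34.5  -3.68] z 59.32 F jig [-1.3  0.3] 5.3 op 0.004 yaw err 0.0
```

Call:
apply_moves([
  [1,0,1,0,0],
  [1,0,1,0,0],
  [1,0,1,0,0],
  [1,0,0.7,0,0],
  [1,0,0,0,0],
])

```text
t: 3.9
eef_pos: [606.0, -133.2, 59.3]
tcp_rot: [-0.807, 1.57, -1.11]
ft_force: [-2.1, -5.1, 5.9]
opening: 0.008
```

```bash
python3 st.py
```

```text
t 3.9 jig [34.7  -0.48] z 59.31 F jig [-0.5 -5.5] 5.9 op 0.008 yaw err 0.01
```

Call:
apply_moves([
  [1,0,0.6,0,0],
  [1,0,0.4,0,0],
  [1,0,0,0,0],
])

```text
t: 4.2
eef_pos: [606.3, -132.3, 59.3]
tcp_rot: [-0.806, 1.57, -1.109]
ft_force: [-2.4, -6.0, 4.9]
opening: 0.009
```

```bash
python3 st.py
```

```text
t 4.2 jig [34.71  0.47] z 59.33 F jig [-0.5 -6.4] 4.9 op 0.009 yaw err 0.01
```

Call:
apply_moves([
  [1,0,0.6,0,0],
  [1,0,0.4,0,0],
  [1,0,0,0,0],
])

```text
t: 4.5
eef_pos: [606.5, -131.4, 59.3]
tcp_rot: [-0.913, 1.57, -1.215]
ft_force: [-1.9, -7.6, 5.2]
opening: 0.006
```

```bash
python3 st.py
```

```text
t 4.5 jig [34.67  1.41] z 59.32 F jig [ 0.5 -7.8] 5.2 op 0.006 yaw err 0.0
```

Call:
apply_moves([
  [1,0,0.5,0,0],
  [1,0,0.5,0,0],
  [1,0,0,0,0],
])

```text
t: 4.8
eef_pos: [606.7, -130.7, 59.3]
tcp_rot: [-1.116, 1.57, -1.419]
ft_force: [-3.1, -7.2, 5.6]
opening: 0.003
```

```bash
python3 st.py
```

```text
t 4.8 jig [34.67  2.16] z 59.29 F jig [-0.8 -7.8] 5.6 op 0.003 yaw err 0.01
```

Call:
apply_moves([
  [1,0,0.6,0,0],
  [1,0,0.6,0,0],
  [1,0,0.3,0,0],
  [1,0,0,0,0],
])

```text
t: 5.2
eef_pos: [607.1, -129.7, 59.3]
tcp_rot: [-1.265, 1.569, -1.568]
ft_force: [-4.0, -9.8, 5.4]
opening: 0.007
```

```bash
python3 st.py
```

```text
t 5.2 jig [34.68  3.23] z 59.32 F jig [ -0.9 -10.5] 5.4 op 0.007 yaw err 0.01
```

Call:
apply_moves([
  [1,0,0.6,0,0],
  [1,0,0.6,0,0],
  [1,0,0.3,0,0],
  [1,0,0,0,0],
])

```text
t: 5.6
eef_pos: [607.7, -127.6, 59.3]
tcp_rot: [-1.012, 1.57, -1.315]
ft_force: [-2.4, -6.3, 4.6]
opening: 0.005
```

```bash
python3 st.py
```

```text
t 5.6 jig [34.66  5.33] z 59.3 F jig [-0.5 -6.7] 4.6 op 0.005 yaw err 0.0
```

Call:
apply_moves([
  [1,0,1,0,0],
  [1,0,1,0,0],
  [1,0,1.5,0,0],
  [1,0,2,0,0],
  [1,0,2,0,0],
  [1,0,2,0,0],
  [1,0,0,0,0],
])

```text
t: 6.3
eef_pos: [610.6, -118.0, 59.3]
tcp_rot: [-0.565, 1.57, -0.867]
ft_force: [-1.6, -3.9, 5.7]
opening: 0.004
```

```bash
python3 st.py
```

```text
t 6.3 jig [34.58 15.38] z 59.31 F jig [-0.4 -4.2] 5.7 op 0.004 yaw err 0.0
```

Call:
apply_moves([
  [1,-0.7,1.5,0,0],
  [1,-0.8,2.5,0,0],
  [1,0,3,0,0],
  [1,0,3,0,0],
  [1,0,3,0,0],
  [1,0,3,0,0],
  [1,0,3,0,0],
  [1,0,2,0,0],
  [1,0,1,0,0],
  [1,0,0,0,0],
])

```text
t: 7.3
eef_pos: [616.6, -97.0, 59.8]
tcp_rot: [-2.828, 1.57, -3.131]
ft_force: [-0.6, -4.4, -3.0]
opening: 0.003
```

```bash
python3 st.py
```

```text
t 7.3 jig [34.08 37.26] z 59.83 F jig [ 0.8 -4.3] -3.0 op 0.003 yaw err 0.0
```

Call:
apply_moves([
  [1,0,1,0,0],
  [1,0,1,0,0],
  [1,0,1,0,0],
  [1,0,1,0,0],
  [1,0,1,0,0],
  [1,0,1,0,0],
  [1,0,0,0,0],
])

```text
t: 8.0
eef_pos: [619.1, -90.7, 60.8]
tcp_rot: [0.744, 1.57, 0.442]
ft_force: [-0.8, -0.6, -0.4]
opening: 0.003
```

```bash
python3 st.py
```

```text
t 8.0 jig [34.54 44.02] z 60.8 F jig [-0.5 -0.8] -0.4 op 0.003 yaw err 0.01
```

Call:
apply_moves([
  [1,0,0.8,0,0],
  [1,0,0.7,0,0],
  [1,0,0,0,0],
])

```text
t: 8.3
eef_pos: [619.4, -89.8, 60.8]
tcp_rot: [-0.383, 1.57, -0.686]
ft_force: [-1.2, -2.6, 1.6]
opening: 0.003
```

```bash
python3 st.py
```

```text
t 8.3 jig [34.54 44.95] z 60.83 F jig [-0.4 -2.8] 1.6 op 0.003 yaw err 0.01
```

Call:
apply_moves([
  [1,0,0.7,0,0],
  [1,0,0.7,0,0],
  [1,0,0,0,0],
])

```text
t: 8.6
eef_pos: [619.8, -88.5, 60.8]
tcp_rot: [-0.16, 1.57, -0.463]
ft_force: [-0.7, -3.1, 3.0]
opening: 0.002
```

```bash
python3 st.py
```

```text
t 8.6 jig [34.57 46.36] z 60.81 F jig [ 0.3 -3.2] 3.0 op 0.002 yaw err -0.0
```

Call:
apply_moves([
  [1,0,0.5,0,0],
  [1,0,0.5,0,0],
  [1,0,0,0,0],
])

```text
t: 8.9
eef_pos: [620.1, -87.6, 60.8]
tcp_rot: [-0.833, 1.57, -1.135]
ft_force: [-1.6, -5.5, 4.0]
opening: 0.006
```

```bash
python3 st.py
```

```text
t 8.9 jig [34.56 47.21] z 60.8 F jig [ 0.1 -5.7] 4.0 op 0.006 yaw err 0.01
```

Call:
apply_moves([
  [1,0,0.5,0,0],
  [1,0,0.5,0,0],
  [1,0,0,0,0],
])

```text
t: 9.2
eef_pos: [620.2, -87.4, 60.8]
tcp_rot: [-1.414, 1.57, -1.716]
ft_force: [-4.2, -9.9, 3.2]
opening: 0.006
```

```bash
python3 st.py
```

```text
t 9.2 jig [34.56 47.51] z 60.82 F jig [ -1.1 -10.8] 3.2 op 0.006 yaw err 0.01
```

Travel stalled at ~47.5 mm with force rising to 10.8 N, agreeing with the hole seen at 47.1 mm. Backing off to look.

Call:
apply_moves([
  [1,0,-3,0,0],
  [1,0,-4,0,0],
  [1,-20,-1,0,0],
  [0.5,-40,-15,0,0],
  [0.5,-40,-35,0,0],
  [0.5,-10,-10,-10,0],
  [0.5,0,0,0,0],
  [0.5,0,0,0,0],
])

```text
t: 10.0
eef_pos: [590.8, -145.9, 167.3]
tcp_rot: [2.776, 1.57, 2.473]
ft_force: [-0.6, 0.6, -0.2]
opening: 0.367
```

```bash
python3 st.py; python3 - <<'E'
from h import *
w=snap('wrist','w2')
u,v=proj(w,[*j2w(20,10),48])[0].astype(int);print(u-100,max(0,v-75))
i=cv2.imread('pics/w2.png')[max(0,v-75):v+75,max(0,u-100):u+100]
cv2.imwrite('pics/c2.png',cv2.resize(i,None,fx=4,fy=4,interpolation=cv2.INTER_CUBIC))
E
```

```text
t 10.0 jig [ 23.94 -17.1 ] z 167.35 F jig [-0.8  0.4] -0.2 op 0.367 yaw err -0.02
148 90
```

View pics/c2.png

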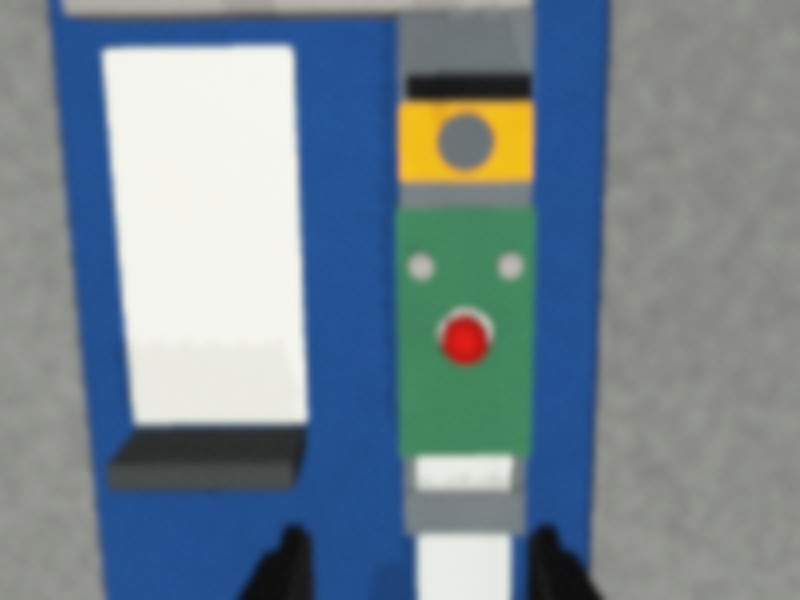

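The button stands up in the green collar's hole (465,340), yellow hole now empty (465,142), and the pad is clear. To the bar.

Call:
apply_moves([
  [0.4,0,30,-4,0],
  [0.4,0,40,-5,0],
  [0.4,0,40,-5,0],
  [0.4,0,40,-5,0],
  [0.4,0,40,-5,0],
  [0.4,0,40,-5,0],
  [0.4,0,40,-5,0],
  [0.4,0,40,-5,0],
  [0.4,0,27,-5,-5.3],
  [0.4,0,0,0,0],
])

```text
t: 11.05
eef_pos: [648.9, 192.8, 166.0]
tcp_rot: [-2.996, 1.568, 3.084]
ft_force: [-0.5, -0.6, 0.1]
opening: 0.601
```

```bash
python3 st.py; python3 - <<'E'
from h import *
p,R=tool();print(p)
w=snap('wrist','w3')
u,v=proj(w,[649,189,20])[0].astype(int);print(u-120,max(0,v-90))
i=cv2.imread('pics/w3.png')[max(0,v-90):v+90,max(0,u-120):u+120]
cv2.imwrite('pics/c3.png',cv2.resize(i,None,fx=3.3,fy=3.3,interpolation=cv2.INTER_CUBIC))
E
```

```text
t 11.05 jig [-21.56 323.51] z 166.03 F jig [-0.3 -0.7] 0.1 op 0.601 yaw err 5.71
[648.89020324 192.81703911 166.02851349]
133 97
```

View pics/c3.png

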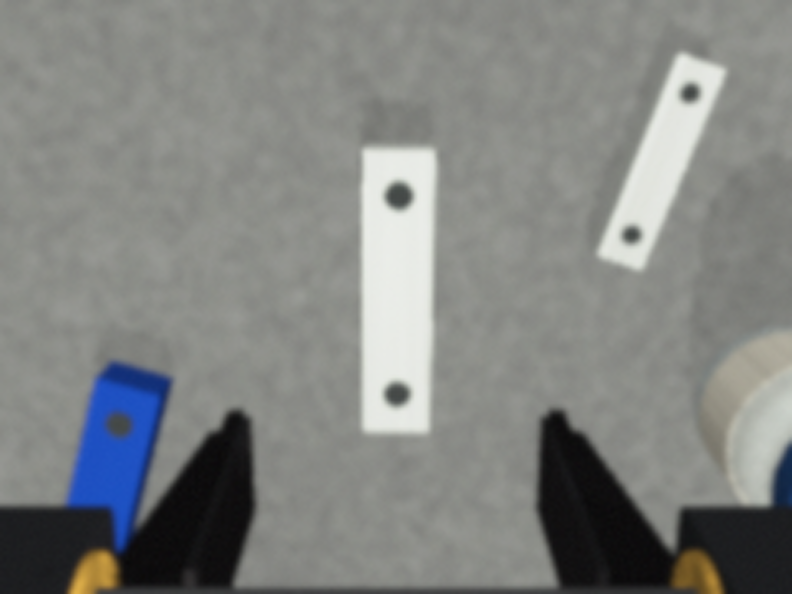

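Bar centred between fingers; dots at (398,195), (397,393), ends at rows 148 and 433.

```bash
python3 - <<'E'
from h import *
w=load('w3');f=lambda x,y:onz(w,(133+(x+.5)/3.3-.5,97+(y+.5)/3.3-.5),20)[:2]
a,b=f(397,393),f(398,195);c=sum(f(*q) for q in[(362,148),(435,148),(362,433),(430,433)])/4
print((a+b)/2,c,np.hypot(*(b-a)),np.degrees(np.arctan2(*(b-a)[::-1]))-90,np.hypot(*(f(398,433)-f(398,148))),np.hypot(*(f(435,148)-f(362,148))))
p,R=tool();yw=np.degrees(np.arctan2(-R[0,1],R[1,1]));print(p,yw)
m=((a+b)/2+c)/2;print(need([*m,15]))
E
```

```text
[648.55811388 189.79468336] [648.47105428 189.8678597 ] 70.11198365946056 -11.91790576125139 100.83082182317416 23.805882609173352
[648.85719088 190.85484223 166.15832019] -11.863037164159426
[151.15906957  -0.93765222   0.24358478]
```

Size confirms it (100 x 24). Descend and grip.

Call:
apply_moves([
  [0.4,40,-1,0,0],
  [0.4,45,0,0,0],
  [0.4,40,0,0,0],
  [0.4,18,0,0,0],
  [0.4,8,0,0,0],
  [0.4,0,0,0,0],
  [1,0,0,0,0],
  [1,0,0,0,0],
  [1,0,0,0,0],
  [1,0,0,0,0],
])

```text
t: 12.1
eef_pos: [649.7, 187.5, 18.1]
tcp_rot: [0.385, 1.569, 0.174]
ft_force: [0.3, 0.4, 0.1]
opening: 0.321
```

```bash
python3 st.py;python3 -c "
from h import *
p,R=tool();print(p)"
```

```text
t 12.1 jig [-19.18 318.64] z 18.14 F jig [0.2 0.4] 0.1 op 0.321 yaw err 5.3
[649.7105663  187.46541094  18.14213324]
```

Call:
apply_moves([
  [0.67,3.5,2,-1,0],
  [0.67,0,0,0,0],
  [1,0,0,0,0],
  [1,0,0,0,0],
  [1,0,0,0,0],
  [1,0,0,0,0],
])

```text
t: 12.7
eef_pos: [648.8, 189.5, 13.7]
tcp_rot: [-2.422, 1.571, -2.632]
ft_force: [0.1, -0.5, -1.2]
opening: 0.252
```

```bash
python3 st.py;python3 -c "
from h import *
p,R=tool();print(p)"
```

```text
t 12.7 jig [-20.67 320.36] z 13.69 F jig [ 0.2 -0.4] -1.2 op 0.252 yaw err 5.3
[648.80859765 189.54477298  13.68939582]
```

Call:
apply_moves([
  [1,-10,0,0,0],
  [1,-25,0,0,0],
  [1,-30,0,0,0],
  [1,-25,0,0,0],
  [1,-10,0,0,5.3],
  [1,0,0,0,0],
])

```text
t: 13.3
eef_pos: [649.6, 189.7, 116.3]
tcp_rot: [0.478, 1.567, 0.174]
ft_force: [-0.8, 0.3, -1.1]
opening: 0.25
```

```bash
python3 st.py;python3 -c "
from h import *
print(tool()[0],need([*j2w(-35,20.5),113.7]))"
```

```text
t 13.3 jig [-19.99 320.73] z 116.27 F jig [-0.8  0. ] -1.1 op 0.25 yaw err -0.08
[649.56489447 189.70103471 116.27118382] [   2.02990916 -300.2581356   -14.58412528]
```

Call:
apply_moves([
  [1,0,-20,-1,0],
  [1,0,-35,-2,0],
  [1,0,-40,-2,0],
  [1,0,-40,-2,0],
  [1,0,-40,-2,0],
  [1,0,-40,-2,0],
  [1,0,-40,-2,0],
  [1,0,-30,-1,0],
  [1,0,-15,-0.5,0],
  [1,0,0,0,0],
])

```text
t: 14.3
eef_pos: [545.0, -93.8, 113.5]
tcp_rot: [-3.098, 1.57, 2.881]
ft_force: [0.9, 0.6, -1.9]
opening: 0.251
```

Call:
apply_moves([
  [1,0,0,0,0],
  [1,0,0,0,0],
])

```text
t: 14.5
eef_pos: [545.8, -91.5, 113.6]
tcp_rot: [2.268, 1.571, 1.967]
ft_force: [0.1, 0.2, -1.5]
opening: 0.25
```

```bash
python3 st.py; python3 - <<'E'
from h import *
w=snap('wrist','w4')
u,v=proj(w,[*j2w(-10,20),48])[0].astype(int);a,b=max(0,u-120),max(0,v-90);print(a,b)
i=cv2.imread('pics/w4.png')[b:b+180,a:a+240]
cv2.imwrite('pics/c4.png',cv2.resize(i,None,fx=3.3,fy=3.3,interpolation=cv2.INTER_CUBIC))
E
```

```text
t 14.5 jig [-35.15  21.43] z 113.63 F jig [0.1 0.2] -1.5 op 0.25 yaw err 0.09
162 120
```

View pics/c4.png

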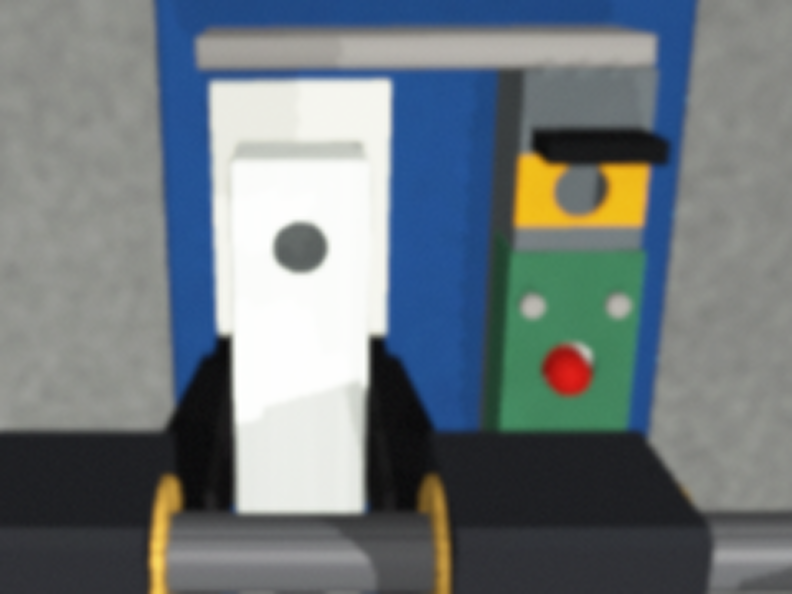

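```bash
python3 - <<'E'
from h import *
w=load('w4');P=lambda x,y,z:w2j(onz(w,(162+(x+.5)/3.3-.5,120+(y+.5)/3.3-.5),z)).round(1)
print('dot',P(300,247,120),'bar end',P(233,157,120),P(367,157,120),'stop face',P(300,68,46),'pad far corners',P(211,81,12),P(390,79,12))
E
```

```text
dot [-35.3  56.1] bar end [-46.6  72. ] [-24.1  72. ] stop face [-35.3  78.8] pad far corners [-60.2  71.5] [-10.1  72.1]
```

Call:
apply_moves([
  [1,12,-0.7,0,0],
  [1,18,0,0,0],
  [1,18,0,0,0],
  [1,14,0,0,0],
  [1,10,0,0,0],
  [1,6,0,0,0],
  [1,4,0,0,0],
  [1,2,0,0,0],
  [1,0,0,0,0],
  [1,0,0,0,0],
])

```text
t: 15.55
eef_pos: [545.5, -93.2, 30.2]
tcp_rot: [0.031, 1.57, -0.271]
ft_force: [-0.6, 0.2, -1.7]
opening: 0.251
```

```bash
python3 st.py
```

```text
t 15.55 jig [-34.93  19.68] z 30.16 F jig [-0.6  0. ] -1.7 op 0.251 yaw err -0.0
```

Call:
apply_moves([
  [1,1.5,1,0,0],
  [1,1,0,0,0],
  [1,1,0,0,0],
  [1,0.5,0,0,0],
  [1,0,0,0,0],
])

```text
t: 16.05
eef_pos: [545.6, -92.2, 25.7]
tcp_rot: [0.343, 1.571, 0.04]
ft_force: [-0.1, -0.1, -2.1]
opening: 0.253
```

```bash
python3 st.py
```

```text
t 16.05 jig [-35.13  20.69] z 25.73 F jig [-0.1 -0.2] -2.1 op 0.253 yaw err 0.0
```

Call:
apply_moves([
  [1,0.4,0,0,0],
  [1,0.4,0,0,0],
  [1,0,0,0,0],
])

```text
t: 16.35
eef_pos: [545.7, -92.2, 25.6]
tcp_rot: [0.058, 1.57, -0.245]
ft_force: [-2.4, 0.5, 7.4]
opening: 0.247
```

```bash
python3 st.py
```

```text
t 16.35 jig [-35.1   20.69] z 25.64 F jig [-2.4 -0.2] 7.4 op 0.247 yaw err -0.0
```

Contact on the pad (+7 N). Ease slightly and release to ~45 mm opening, then rise.

Call:
apply_moves([
  [1,-0.6,0,0,0],
  [0.55,0,0,0,0],
  [0.55,0,0,0,0],
  [0.55,0,0,0,0],
  [0.55,0,0,0,0],
  [0.55,0,0,0,0],
])

```text
t: 16.95
eef_pos: [545.7, -92.2, 25.5]
tcp_rot: [0.371, 1.571, 0.068]
ft_force: [0.4, 1.1, 0.3]
opening: 0.449
```

Call:
apply_moves([
  [0.55,-5,0,0,0],
  [0.55,-15,0,0,0],
  [0.55,-30,0,0,0],
  [0.55,-30,0,0,0],
  [0.55,-30,-15,0,0],
  [0.55,-10,-20,0,0],
  [0.55,0,-10,0,0],
  [0.55,0,0,0,0],
])

```text
t: 17.75
eef_pos: [531.8, -135.9, 145.4]
tcp_rot: [-0.148, 1.571, -0.452]
ft_force: [0.5, -0.3, 0.2]
opening: 0.45
```

```bash
python3 st.py; python3 - <<'E'
from h import *
w=snap('wrist','w5')
u,v=proj(w,[*j2w(-5,20),30])[0].astype(int);a,b=max(0,u-120),max(0,v-90);print(a,b)
i=cv2.imread('pics/w5.png')[b:b+180,a:a+240]
cv2.imwrite('pics/c5.png',cv2.resize(i,None,fx=3.3,fy=3.3,interpolation=cv2.INTER_CUBIC))
E
```

```text
t 17.75 jig [-35.32 -25.18] z 145.43 F jig [ 0.5 -0.1] 0.2 op 0.45 yaw err -0.09
163 57
```

View pics/c5.png

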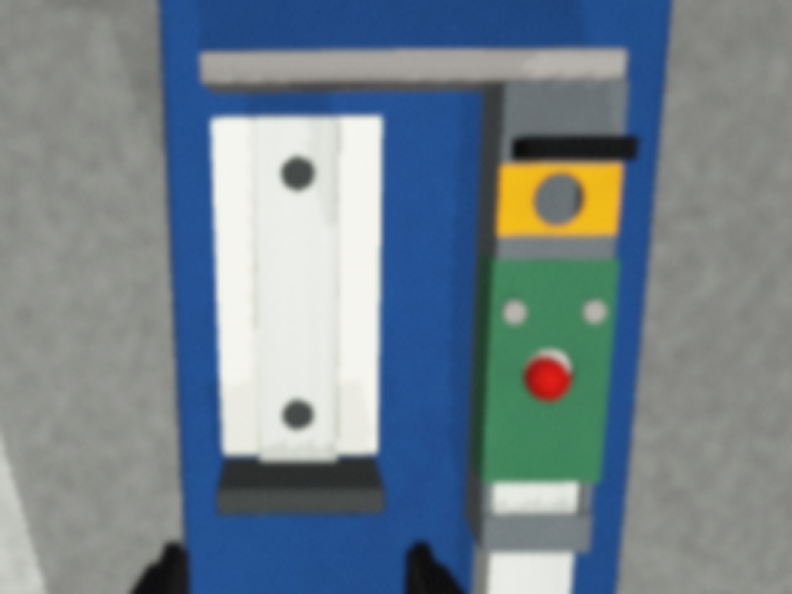

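Bar lies flat on the pad, dots (297,173), (297,414), lower end at row ~460 beside the fence; button still up.

```bash
python3 - <<'E'
from h import *
w=load('w5');P=lambda x,y,z:w2j(onz(w,(163+(x+.5)/3.3-.5,57+(y+.5)/3.3-.5),z)).round(1)
print('dots',P(297,173,32),P(297,414,32),'ends',P(297,117,32),P(297,461,32),'fence inner bottom/top',P(370,456,12),P(370,487,46),P(300,490,46),'stop',P(300,85,46),'pad',P(365,117,12),P(365,456,12))
env.job_done()
E
python3 st.py
```

```text
dots [-35.1  56. ] [-35.2 -14.3] ends [-35.1  71. ] [-35.3 -29.3] fence inner bottom/top [-11.1 -33.9] [-13.8 -33. ] [-34.4 -33.9] stop [-34.3  78.2] pad [-14.8  72. ] [-12.8 -33.9]
the job is handed in; nothing more can be done
the job is handed in; nothing more can be done
```

The drilling jig is open, the aluminium bar is lying flat on its white pad, and I handed the job in at about 18 s on the clock.

- **Sleeve and button:** I pressed the red button to about flush and pushed the thumb rest along the jig. The sleeve stopped after about 47.5 mm, where the push rose to about 11 N. A close picture showed the button standing up in the green collar's hole, and the last picture before handing in showed it still there.
- **Bar:** I picked the larger aluminium bar, which measured about 100 x 24 mm, and set it down on the pad. It touched down with about 7 N.
- **Last check:** The bar's centre was at about x = -35, y = 21 mm in the jig's frame, parallel to the jig. Its ends were about 4 mm from the fence and 7 mm from the stop plate.
- **Contact forces:** The highest jig force I read was about 11 N, against the 25 N limit. I only had readings at the end of each move, so brief peaks between them were not seen. The open gripper was about 120 mm clear above the jig at the end.
- **Disagreement:** The stop face measured y = 78 mm in the pictures, against about 77 mm expected from the sleeve's travel. That is within the camera calibration of about 2 mm.
- **Not checked:** I took no final picture of the rest of the bench. The arm passed well above the other things, and I saw no sign of touching them.

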